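# Clamp the bracket and draw the locating pin partway in the tack-welding jig

## Robot

A 6-joint arm with a two-finger parallel gripper is mounted at the origin on the work surface. World frame = base frame: x ahead of the robot, y to its left, z up, the work surface at z = 0. Lengths are in mm, angles in rad, forces in N, time in s.
With the tool pointing down it reaches from about 350 to 775 mm from the base axis. Payload 7.3 kg.
Tool frame: the origin (TCP) lies on the centre line of the jaws, within the pads' length; the fingertips stand 17 mm ahead of it and the grasp point (between the pads) lies 2 mm behind it (tcp_to_tips is the distance from the TCP to the fingertips, in mm); z points along the fingers, y is the line along which they close (so a half turn about z gives the same grasp; the last joint's range is limited). The gripper opens to 92 mm and grips with 3 to 60 N. Pads are 19 mm wide; open, the fingers measure 130 mm over their backs; the gripper's body (75 mm by 190 mm) begins 47 mm behind the grasp point.
Start: joints at [1.165, 0.342, 1.524, -0, 1.275, -0.146], TCP at [134.85, 507.407, 214.841] pointing down, gripper open.
Joint ranges: [-2.53, 2.53], [-0.77, 2.02], [0.04, 2.7], [-1, 4.14], [0.28, 2.66], [-3.11, 3.11]. Speed limits (rad/s): [2.57, 2.57, 3.14, 3.14, 3.14, 3.14].

## Interface

Orientations are given as a unit quaternion [w, x, y, z].
In Python, from cell import state, camera, camera_model, sign_off, tcp_to_tips gives the robot as it stands.
- The arm moves only by the tool carry_out, never from a script. Its argument "increments" is one flat list of numbers, 7 for each row, row after row: the shift along the tool's x, y, z in units of 25 mm (1.0 is 25 mm), then the turn, a rotation vector about the tool's x, y, z in units of 8 degrees (1.0 is 8 degrees), then the opening, from 0 (shut) to 1 (fully open). A call has 1 to 5 rows; each row shifts and turns the commanded pose from where the row before left it, along the tool's axes as they then stand; what a row does not reach is not made up. A row lasts 1/8 s, in which the tool goes at most 62.5 mm and 10.7 degrees, less where a joint would pass 70% of its speed; a pose out of reach is approached as far as the arm can. A call is refused whole if a number of a shift passes 1 or a number of a turn 1, either way. A call with a gripper value outside its range is refused whole. The fingers move at their own pace and stop on an object; the grip force is fixed at half the most. Time passes only in rows, so rows that do not move let the fingers close. It gives the time, the measured TCP pose, the force, the opening and the grip force at its end, in the units of the state.
- state(): the state, without advancing time (a new reading comes with each control period).
- camera(name): name is "side" or "top" or "wrist"; returns the picture (384x512x3 uint8, red, green, blue); there is no depth.
- camera_model(name): a dict with "camera_matrix" (3x3 intrinsics, pixels), "R" (3x3) and "t" (3): a world point X has camera coordinates R X + t; the wrist camera has in their place "T_tool_cam" (4x4, takes a point from camera to tool coordinates, whose origin is the TCP and whose axes are the flange's). Camera axes: x right, y down, z forward; pixel columns grow to the right and rows downward; lengths in mm; the calibration is good to about 2 mm. A picture is of the moment at which its call begins: read the wrist's pose just before it. camera_model takes no time and is no camera call.
- sign_off(): hands the job in; it is judged then, once.
The state is a dict: "time": time; "q": joint angles; "qd": joint speeds; "joint_torque": joint torques, N m; "ee_pos": TCP position; "eef_rot": TCP orientation; "ft_force": force on the tool from outside, world axes, zero at the start; "wrist_torque": the same for the moment, N m; "gripper_width": finger opening in mm; "gripper_force": force on a finger pad.
Only numpy, scipy, OpenCV 4.12 (cv2) and the standard library are available. Lean on these libraries where they do the work, as an engineer would, in place of code of your own. Each camera call takes 0.05 s, during which the arm holds its last target. There are 200 camera calls.

## Task

Get the jig ready for tacking: swing the red clamp leaf fully shut so that its tab drops behind the yellow rim, and only then draw the black-knobbed locating pin straight up out of its guide block, without forcing it sideways, until the whole yellow band shows above the block but never any of the red band. Finish while still holding the pin there by its knob, with the leaf shut, and leave the wrench, the spray can and the steel offcut where they are.

Things in the scene. Friction and masses are not known exactly. Their poses are not given: they have to be found in the camera images.
- jig: Jig bolted to the table: dark steel bed 160 (x) x 270 (y) x 12 mm; origin at the centre of its underside, z up. In its own axes: bare aluminium guide block 70 x 70 mm centred at x 0, y +85 mm, top 92 mm above the table; brass-coloured flat bar along y, 40 mm wide, top at 20 mm, with a lug 46 mm high at y +10 mm; red clamp leaf hinged at x +55 mm, centred at y -70 mm.
- rim_top (a point): Middle of the top of the yellow rim, 8 x 90 mm (x, y), on the jig's bed at x -62, y -70 mm in the jig's axes; 24 mm above the table.
- leaf (a joint): Angle of the red clamp leaf, rad: 0 = lying shut on the flat bar, tab down behind the yellow rim (hard stop); grows as its free edge swings up and over towards the jig's +x; 1.57 = upright, stop at 1.7. Starts open at 0.9 to 1.5. The hinge is stiff (about 0.12 N m of friction): the leaf stays where it is left and must be pushed all the way down.
- leaf_hinge (a point): Hinge axis of the leaf at the middle of its width, 26 mm above the table; it runs along the jig's y. The frame turns with the leaf: from here the leaf runs 110 mm along its own -x, is 72 mm wide (y) and 6 mm thick (3 mm either side of the axis); +z face = upper face when shut. In the jig's axes the bore mouth lies at x -55, y +155 mm from here.
- leaf_tab (a point): Lower edge of the 60 mm wide tab bent down 8 mm at the leaf's free end; with the leaf shut it is 15 mm above the table and 9 mm from the rim's middle line, on the hinge side of it.
- bore_mouth (a point): Centre of the bore's mouth in the top face of the guide block, 92 mm above the table; z points up along the bore, x and y are the jig's. Bore 21 mm in diameter and 72 mm deep, for the 20 mm pin.
- pin: Locating pin, standing in the bore, loose, about 0.33 kg; origin at the centre of its foot, z up along it. Steel rod 20 mm in diameter, 70 mm long up to the shoulder, with two painted bands, yellow and (lower) red, both hidden in the bore at the start. Above the rod a shoulder disc 34 mm in diameter, 6 mm thick, then a black cylindrical knob 26 mm in diameter, 36 mm tall.
- pin_shoulder (a point): Point on the pin's axis at the underside of its shoulder, at the bore mouth at the start; z up along the pin. The knob spans 6 to 42 mm above it. The yellow band lies 24 to 34 mm below it, the red band from 50 mm below it down to the foot: the yellow band is just all out at 34 mm of lift, the red one begins to show at 50 mm.
- wrench: Bystander: steel wrench, 180 mm long, lying on the table beside the jig; origin under its middle.
- spray: Bystander: blue spray can with a white cap, 54 mm in diameter, 150 mm tall, standing on the table; origin at the centre of its foot.
- offcut: Bystander: dark steel angle offcut 90 x 50 x 50 mm lying on the table; origin at the centre of its underside.

How it is judged (in metres and radians):
On the way, in this order (a step that is already met when the one before it is completed fails the run):
1. the clamp leaf is fully shut, its tab behind the rim, the pin still home (value of joint leaf below 0.05 rad and z of pin_shoulder in the frame of bore_mouth below 0.008 m), for 0.2 s.
2. the pin is drawn until the yellow band is all out, with the leaf still shut (value of joint leaf below 0.05 rad and z of pin_shoulder in the frame of bore_mouth above 0.033 m), for 0.2 s.
At the end, for the whole second after the job is handed in: The leaf is shut (within 0.05 rad); the pin's shoulder stands 33 to 51 mm above the bore mouth (yellow band all out, red band still hidden), the pin is still in the bore, within 4 mm and 0.06 rad of its axis, at rest and gripped by the fingers (all of step 2 and z of pin_shoulder in the frame of bore_mouth below 0.051 m and horizontal distance between pin_shoulder and bore_mouth below 0.004 m and angle between the z axis of pin_shoulder and the z axis of bore_mouth, either way round below 0.06 rad and contact force between the fingers and pin above 2 N and linear speed of pin below 0.01 m/s); the arm keeps its last pose, push and grip.
It fails at once if the pin is drawn so far that the red band shows (z of pin_shoulder in the frame of bore_mouth above 0.053 m).
It fails at once if the pin is forced against its bore with more than 45 N (contact force between pin and jig above 45 N).
It fails at once if the wrench, spray can or offcut is moved by more than 30 mm or the can is tipped over (distance of any of wrench, spray, offcut from where it was at the start of the episode above 0.03 m or angle between spray's own z axis and vertical above 0.5 rad).
It also fails if it takes over 54 s, if anything falls off the work surface, if the arm or the gripper's body presses on something with over 40 N, if the wrist force passes 120 N, or if a joint passes its speed limit or range.

## Working session

There is one attempt and no reset: what is moved stays moved. The work goes in short steps, Python scripts to look and compute and a tool call to move; the robot and the scene stay as the last step left them, time stands still between calls to the robot, and variables do not carry over. Pictures are saved under pics/ and viewed, at most 11 in all, crops included, and the job is handed in when it is done.

Besides the shell and the picture viewer there is one more tool, called as name(argument=value, ...), one argument or row to a line, values as JSON. carry_out: Moves the arm, as the interface text tells. Its arguments: {"type":"object","properties":{"increments":{"type":"array","items":{"type":"number"}}},"required":["increments"]}

```bash
mkdir -p pics; python3 - <<'E'
from cell import *
import cv2,numpy as np
for n in("side","top"):
    im=camera(n); cv2.imwrite(f"pics/{n}0.png",cv2.resize(im[:,:,::-1],(800,600),interpolation=cv2.INTER_CUBIC))
    m=camera_model(n); print(n,np.round(m["camera_matrix"],1).tolist(),np.round(m["R"],3).tolist(),np.round(m["t"]).tolist())
print(camera_model("wrist")); s=state(); print(s); print(tcp_to_tips)
E
```

```text
side [[471.8, 0.0, 250.8], [0.0, 471.8, 188.8], [0.0, 0.0, 1.0]] [[-0.985, -0.169, -0.016], [-0.087, 0.584, -0.807], [0.146, -0.794, -0.59]] [551.0, 94.0, 1120.0]
top [[400.3, 0.0, 257.4], [0.0, 400.3, 187.9], [0.0, 0.0, 1.0]] [[0.007, -1.0, -0.017], [-0.991, -0.004, -0.132], [0.132, 0.018, -0.991]] [29.0, 550.0, 1031.0]
{'camera_matrix': array([[269.70921854,   0.        , 252.96875721],
       [  0.        , 269.70921854, 191.58572537],
       [  0.        ,   0.        ,   1.        ]]), 'T_tool_cam': array([[-4.23638862e-04, -9.59850850e-01, -2.80510547e-01,
         7.64323512e+01],
       [ 9.99999784e-01, -5.47362720e-04,  3.62723623e-04,
        -2.21766994e-01],
       [-5.01701594e-04, -2.80510333e-01,  9.59850875e-01,
        -1.70680066e+02],
       [ 0.00000000e+00,  0.00000000e+00,  0.00000000e+00,
         1.00000000e+00]])}
{'time': 0.1, 'q': array([ 1.16498271e+00,  3.42651791e-01,  1.52490604e+00, -2.68549214e-05,
        1.27541458e+00, -1.45993325e-01]), 'qd': array([-0.00065886, -0.00109305, -0.00024762,  0.00021905,  0.00028147,
        0.00134813]), 'joint_torque': array([ 2.19576788e-03, -4.32009208e+01, -2.44697320e+01,  7.20380642e-02,
        5.26330294e-02, -4.17678973e-05]), 'ee_pos': array([134.70855594, 507.03210494, 214.22052276]), 'eef_rot': array([-1.75576786e-04,  1.29541131e-01,  9.91573809e-01, -6.67285980e-04]), 'ft_force': array([-0.2704437 ,  0.37980829, -0.33082465]), 'wrist_torque': array([-0.00542354, -0.02283965, -0.03847367]), 'gripper_force': 0.0, 'gripper_width': 91.66121112072332}
17.0
```

View pics/side0.png

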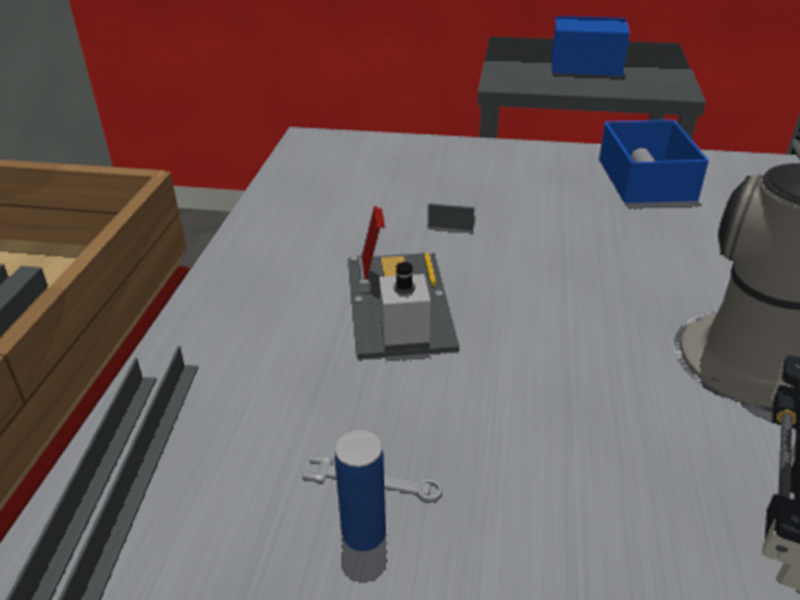

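View pics/top0.png

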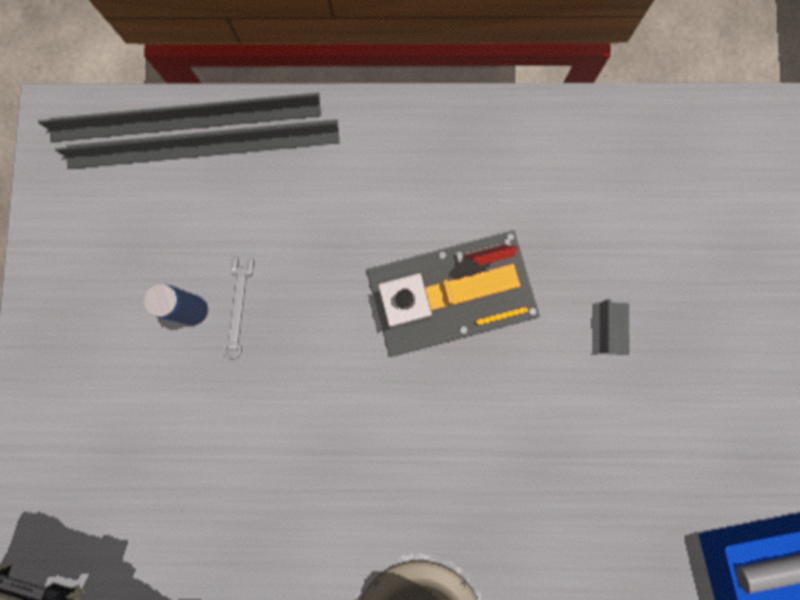

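Side view: the jig sits near (400,300), its leaf nearly upright at (372,240), with the can and wrench in front at (360,490) and (375,480). Top view: pin knob at (403,299), rim at (502,317), leaf at (490,256). Next, enlarged crops for reading pixels.

```bash
python3 - <<'E'
from cell import *
import cv2,numpy as np
a=camera("top")[140:235,228:352,::-1]; b=camera("side")[125:235,215:305,::-1]
cv2.imwrite("pics/top_c.png",cv2.resize(a,None,fx=6,fy=6,interpolation=cv2.INTER_CUBIC))
cv2.imwrite("pics/side_c.png",cv2.resize(b,None,fx=5,fy=5,interpolation=cv2.INTER_CUBIC))
E
```

```text
(no output)
```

View pics/top_c.png

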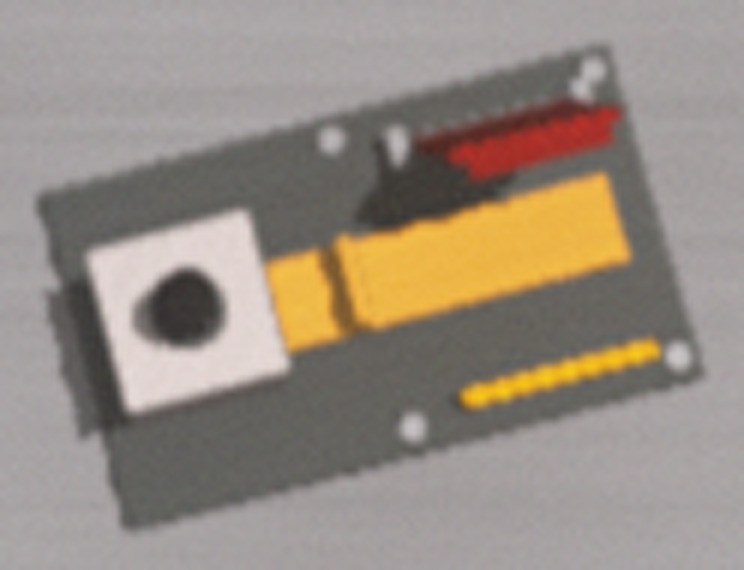

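View pics/side_c.png

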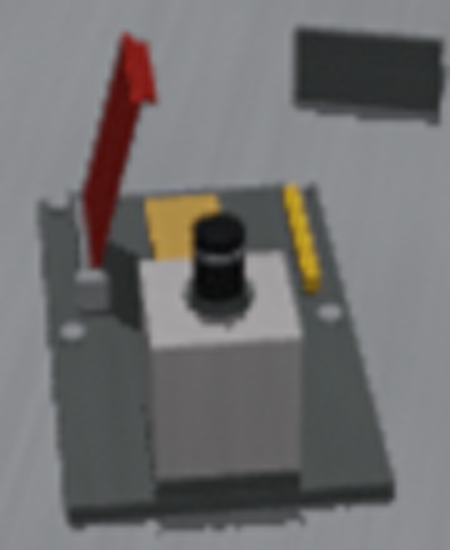

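Readings, top crop (6x): block-top corners (88,253),(250,210),(290,370),(130,413), knob top (187,307), rim ends (465,397),(657,348). Side crop (5x): block corners (287,250),(302,338),(150,347),(140,258), knob top (218,228), rim ends (315,286),(290,188), leaf free edge far (125,35), near (132,100).

```bash
cat > h.py <<'E'
from cell import *
import cv2,numpy as np
from scipy.optimize import least_squares
from scipy.spatial.transform import Rotation as Ro
def P(n):
    m=camera_model(n); return m["camera_matrix"]@np.c_[m["R"],np.ravel(m["t"])]
def wristP(s):
    m=camera_model("wrist"); T=np.eye(4); T[:3,:3]=Ro.from_quat(np.roll(s["eef_rot"],-1)).as_matrix(); T[:3,3]=s["ee_pos"]
    return m["camera_matrix"]@np.linalg.inv(T@m["T_tool_cam"])[:3]
def proj(p,X):
    x=p@np.append(X,1); return x[:2]/x[2]
def tri(pts):  # [(P,uv),...]
    x0=np.array([500,0,50.])
    r=least_squares(lambda X:np.concatenate([proj(p,X)-uv for p,uv in pts]),x0)
    return r.x,np.abs(r.fun).max()
E
python3 - <<'E'
from h import *
t=lambda u,v:np.array([(u+.5)/6-.5+228,(v+.5)/6-.5+140])
s=lambda u,v:np.array([(u+.5)/5-.5+215,(v+.5)/5-.5+125])
obs={ # name: jig coords, top, side
'c1':((-35,120,92),(130,413),(302,338)),
'c2':((35,120,92),(88,253),(150,347)),
'c3':((35,50,92),(250,210),(140,258)),
'c4':((-35,50,92),(290,370),(287,250)),
'knob':((0,85,134),(187,307),(218,228)),
'rim+':((-62,-25,24),(465,397),(315,286)),
'rim-':((-62,-115,24),(657,348),(290,188)),
'bed':((-80,135,12),(125,530),(392,492))}
Pt,Ps=P("top"),P("side")
J=[];W=[]
for k,(j,a,b) in obs.items():
    X,e=tri([(Pt,t(*a)),(Ps,s(*b))]); print(k,X.round(1),round(e,2),"z expected",j[2]); J.append(j);W.append(X)
J=np.array(J,float);W=np.array(W)
def f(p): return np.concatenate([np.r_[proj(Pt,X)-t(*o[1]),proj(Ps,X)-s(*o[2])] for o in obs.values() for X in [Ro.from_euler('z',p[3]).apply(o[0])+p[:3]]])
r=least_squares(f,[620,-60,0,.2]); print(r.x.round(3),np.abs(r.fun).max(), r.fun.round(1))
R=Ro.from_euler('z',r.x[3])
print("leaf tip: side pix mid",s(128,67))
for th in np.arange(.9,1.6,.1):
    T=[R.apply([55-110*np.cos(th),-70+y,26+110*np.sin(th)])+r.x[:3] for y in(-36,36)]
    print(th.round(1),[((proj(Ps,x)+.5-[215,125])*5).round() for x in T],[((proj(Pt,x)+.5-[228,140])*6).round() for x in T])
print("bore",R.apply([0,85,92])+r.x[:3])
E
```

```text
c1 [491.2  50.9  90.4] 0.22 z expected 92
c2 [559.3  69.3  91.1] 0.41 z expected 92
c3 [577.2   0.9  92.7] 0.19 z expected 92
c4 [508.3 -16.1  93. ] 0.22 z expected 92
knob [532.7  26.8 131.6] 0.94 z expected 134
rim+ [503.7 -97.   15.3] 0.37 z expected 24
rim- [ 527.2 -182.6   20.4] 0.17 z expected 24
bed [445.4  55.9   6.6] 0.34 z expected 12
[ 5.56175e+02 -5.55980e+01 -2.35000e+00  2.59000e-01] 1.6728171826208893 [-0.2 -0.3  0.   0.4 -0.  -0.3  0.4  0.6 -0.4  0.   0.1  1.3  0.  -0.1
 -0.7  1.   0.  -1.6  0.2  0.  -0.2  0.5 -0.  -1.7  0.1  0.3  0.7 -0.3
  0.5  0.1  0.9 -1.3]
leaf tip: side pix mid [240.2 138. ]
0.9 [array([208.,  63.]), array([222., 133.])] [array([643., 220.]), array([475., 263.])]
1.0 [array([191.,  54.]), array([204., 124.])] [array([640., 197.]), array([471., 240.])]
1.1 [array([173.,  46.]), array([186., 116.])] [array([636., 172.]), array([466., 216.])]
1.2 [array([154.,  40.]), array([166., 109.])] [array([631., 147.]), array([461., 191.])]
1.3 [array([135.,  35.]), array([145., 105.])] [array([625., 121.]), array([455., 165.])]
1.4 [array([114.,  32.]), array([124., 102.])] [array([619.,  95.]), array([448., 139.])]
1.5 [array([94., 31.]), array([102., 101.])] [array([612.,  69.]), array([442., 113.])]
bore [534.36641122  26.55692479  89.65027753]
```

carry_out(
  increments=[0,0,0,0,0,-0.93,1,0,0,0,0,0,-0.93,1,0,0,0,0,0,-0.93,1,0,0,0,0,0,-0.93,1,-0.46,-0.98,0,0,0,0,1],
)

```text
time: 0.82
ee_pos: [151.7, 487.1, 214.5]
eef_rot: [-0.0, -0.131, 0.991, 0.0]
ft_force: [-0.4, 0.1, -0.0]
gripper_width: 91.8
gripper_force: 0.0
```

carry_out(
  increments=[-0.46,-0.98,0,0,0,0,1,-0.46,-0.98,0,0,0,0,1,-0.46,-0.98,0,0,0,0,1,-0.46,-0.98,0,0,0,0,1,-0.46,-0.98,0,0,0,0,1],
)

```text
time: 1.45
ee_pos: [239.7, 382.3, 214.7]
eef_rot: [-0.0, -0.129, 0.992, -0.0]
ft_force: [0.6, -0.1, -0.4]
gripper_width: 91.8
gripper_force: 0.0
```

carry_out(
  increments=[-0.46,-0.98,0,0,0,0,1,-0.46,-0.98,0,0,0,0,1,-0.46,-0.98,0,0,0,0,1,-0.46,-0.98,0,0,0,0,1,-0.46,-0.98,0,0,0,0,1],
)

```text
time: 2.08
ee_pos: [326.7, 278.6, 214.8]
eef_rot: [-0.0, -0.129, 0.992, 0.0]
ft_force: [-0.2, 0.2, 0.1]
gripper_width: 91.8
gripper_force: 0.0
```

carry_out(
  increments=[-0.46,-0.98,0,0,0,0,1,-0.46,-0.98,0,0,0,0,1,-0.46,-0.98,0,0,0,0,1,-0.46,-0.98,0,0,0,0,1,-0.46,-0.98,0,0,0,0,1],
)

```text
time: 2.7
ee_pos: [413.7, 175.0, 214.7]
eef_rot: [-0.0, -0.129, 0.992, 0.0]
ft_force: [-0.0, 0.1, -0.0]
gripper_width: 91.8
gripper_force: 0.0
```

carry_out(
  increments=[-0.46,-0.98,0,0,0,0,1,-0.46,-0.98,0,0,0,0,1,-0.46,-0.98,0,0,0,0,1,-0.46,-0.98,0,0,0,0,1,-0.46,-0.98,0,0,0,0,1],
)

```text
time: 3.32
ee_pos: [500.8, 71.4, 214.6]
eef_rot: [-0.0, -0.129, 0.992, 0.0]
ft_force: [-0.0, -0.5, 0.4]
gripper_width: 91.6
gripper_force: 0.0
```

```bash
cat > w.py <<'E'
from h import *
import sys
n=sys.argv[1]; s=state(); im=camera("wrist"); np.save(f"pics/{n}.npy",wristP(s)); cv2.imwrite(f"pics/{n}.png",cv2.resize(im[:,:,::-1],(768,576),interpolation=cv2.INTER_CUBIC)); print(s["ee_pos"],s["eef_rot"],s["qd"].round(3))
E
python3 w.py w1
```

```text
[500.75077082  71.42615251 214.63540345] [-1.55543222e-04 -1.29425691e-01  9.91589106e-01  1.00914229e-04] [-0.338  0.204 -0.29  -0.001  0.087 -0.336]
```

View pics/w1.png

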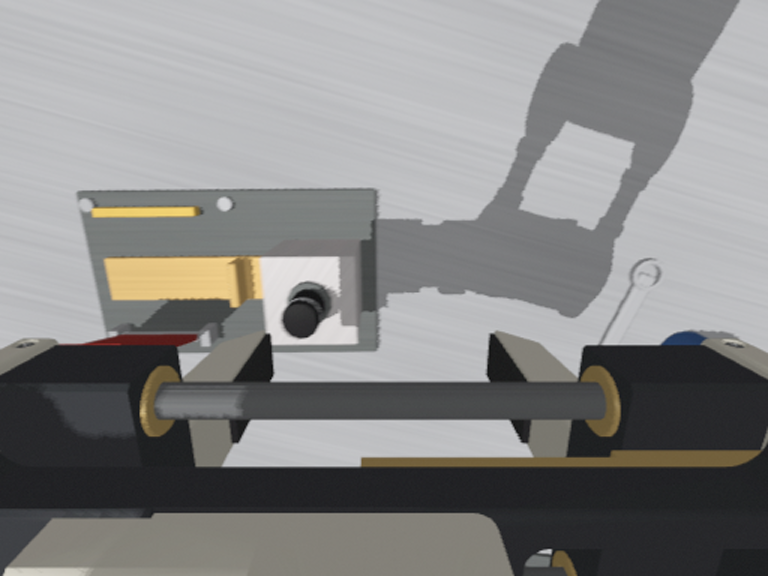

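carry_out(
  increments=[0,-0.98,0,0,0,0,1,0,-0.98,0,0,0,0,1,-0.5,-0.98,0,0,0,0,1,0,-0.98,0,0,0,0,1,0,0,0,0,0,0,1],
)

```text
time: 4.0
ee_pos: [537.6, -20.2, 214.4]
eef_rot: [-0.0, -0.128, 0.992, 0.0]
ft_force: [-0.3, -1.1, -0.7]
gripper_width: 92.0
gripper_force: 0.0
```

```bash
python3 w.py w2
```

```text
[537.56156215 -20.24022515 214.40668036] [-3.15707967e-04 -1.28434854e-01  9.91717890e-01  1.22763058e-04] [ 0.033 -0.013  0.019  0.014  0.005  0.019]
```

View pics/w2.png

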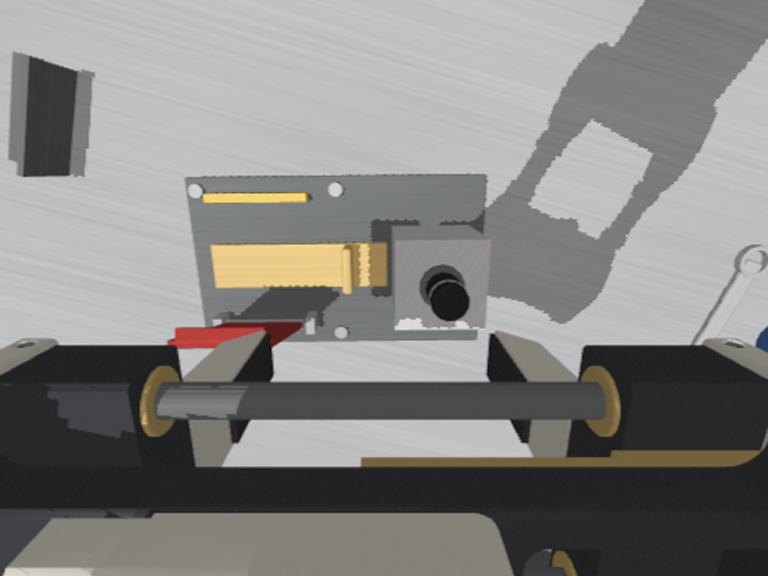

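w1: knob top at (302,318), rim (93,212)–(198,211). w2: knob top at (449,299), rim (203,198)–(308,198), block-top corners (391,240),(490,240). The bed edges run level in the picture, so the yaw fits.

```bash
python3 - <<'E'
from h import *
A,B=np.load("pics/w1.npy"),np.load("pics/w2.npy"); Pt,Ps=P("top"),P("side")
w=lambda u,v:np.array([(u+.5)/1.5-.5,(v+.5)/1.5-.5])
t=lambda u,v:np.array([(u+.5)/6-.5+228,(v+.5)/6-.5+140])
s=lambda u,v:np.array([(u+.5)/5-.5+215,(v+.5)/5-.5+125])
print(tri([(A,w(302,318)),(B,w(449,299))]),tri([(A,w(302,318)),(B,w(449,299)),(Pt,t(187,307)),(Ps,s(218,226))]))
for a,b in(((93,212),(203,198)),((198,211),(308,198))): print(tri([(A,w(*a)),(B,w(*b))]))
for th,xy in(("bed",None),):
  R=Ro.from_euler('z',.259)
  for d in ((0,85,134),(-35,120,92),(-35,50,92),(-62,-25,24),(-62,-115,24),(-80,135,12),(-80,-135,12)):
    print(d,(proj(B,R.apply(d)+[556.2,-55.6,0])*1.5).round())
# circle centroid check of the dark knob in w2
im=cv2.imread("pics/w2.png"); c=im[265:330,415:480].max(2)<40
n,l,st,ce=cv2.connectedComponentsWithStats(c.astype(np.uint8)); print(st,ce+[415,265])
E
```

```text
(array([532.01567912,  26.02746191, 130.60747842]), np.float64(0.6122326069691439)) (array([531.95595678,  26.01302352, 131.27256899]), np.float64(1.2454640216427038))
(array([ 525.66917653, -181.52063958,   26.37574478]), np.float64(0.11254613844334926))
(array([502.48938601, -94.16137613,  22.54938385]), np.float64(0.2462414902701937))
(0, 85, 134) [449. 305.]
(-35, 120, 92) [490. 241.]
(-35, 50, 92) [394. 241.]
(-62, -25, 24) [306. 197.]
(-62, -115, 24) [203. 197.]
(-80, 135, 12) [487. 175.]
(-80, -135, 12) [183. 176.]
[[   0    0   65   65 2907]
 [  11    8   32   22  215]
 [  15   17   38   39 1103]] [[446.78224974 296.81080151]
 [438.42325581 279.57209302]
 [449.24569356 300.89573889]]
```

carry_out(
  increments=[-0.75,-0.91,0,0,0,0,0,-0.75,-0.91,0,0,0,0,0,-0.75,-0.91,0,0,0,0,0,-0.75,-0.91,0,0,0,0,0,-0.75,-0.91,0,0,0,0,0],
)

```text
time: 4.68
ee_pos: [657.8, -104.1, 214.8]
eef_rot: [-0.0, -0.13, 0.992, 0.0]
ft_force: [-0.1, 0.4, 0.7]
gripper_width: 46.1
gripper_force: 0.0
```

carry_out(
  increments=[0,0,0.88,0,0,0,0,0,0,0.88,0,0,0,0,0,0,0.88,0,0,0,0,0,0,0.88,0,0,0,0,0,0,0,0,0,0,0],
)

```text
time: 5.3
ee_pos: [656.0, -103.5, 125.0]
eef_rot: [-0.002, -0.13, 0.992, 0.001]
ft_force: [1.2, 0.4, 1.3]
gripper_width: 0.9
gripper_force: 0.0
```

carry_out(
  increments=[0.76,0,0,0,0,0,0,0.76,0,0,0,0,0,0,0.74,0,0.22,0,0,0,0,0.72,0,0.44,0,0,0,0,0.59,0,0.62,0,0,0,0],
)

```text
time: 5.92
ee_pos: [568.3, -129.3, 104.4]
eef_rot: [-0.001, -0.13, 0.991, -0.002]
ft_force: [-48.8, -4.3, 78.5]
gripper_width: 0.7
gripper_force: 38.7
```

carry_out(
  increments=[0.41,0,0.74,0,0,0,0,0.19,0,0.64,0,0,0,0,0.06,0,0.4,0,0,0,0,0,0,0.1,0,0,0,0,0,0,0,0,0,0,0],
)

```text
time: 6.55
ee_pos: [555.6, -132.2, 48.0]
eef_rot: [0.0, -0.13, 0.992, 0.0]
ft_force: [0.8, 0.3, -0.1]
gripper_width: 0.8
gripper_force: 0.0
```

```bash
python3 - <<'E'
from h import *
im=camera("side")[125:235,195:315,::-1]
cv2.imwrite("pics/s2.png",cv2.resize(im,None,fx=5,fy=5,interpolation=cv2.INTER_CUBIC))
print(state()["ft_force"],state()["ee_pos"])
E
```

```text
[-0.6792516   0.72157459  1.21037187] [ 555.69750593 -132.22400296   48.09456141]
```

View pics/s2.png

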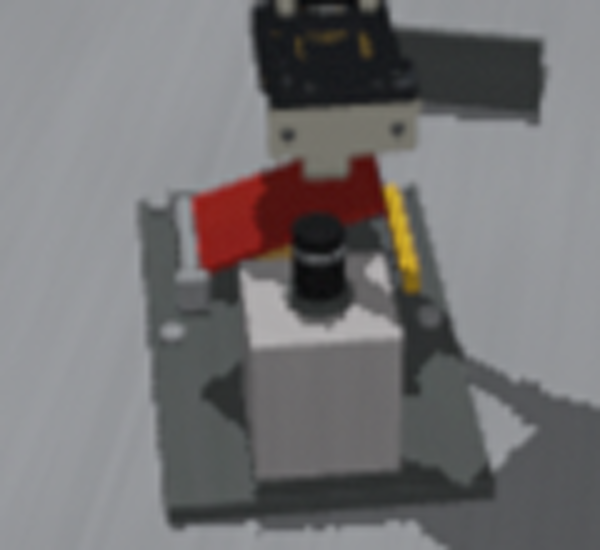

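The side view shows the leaf down under the fingers, with its near free corner at about (385,215) in the crop. I'll compare that with the projection for several leaf angles.

```bash
python3 - <<'E'
from h import *
R=Ro.from_euler('z',.259); Ps=P("side")
for th in (0,.05,.1,.2,.3):
    print(th,[((proj(Ps,R.apply([55-r*np.cos(th)+3*np.sin(th),-34,26+r*np.sin(th)+3*np.cos(th)])+[556.2,-55.6,0])+.5-[195,125])*5).round() for r in(0,110)])
E
```

```text
0 [array([195., 271.]), array([400., 258.])]
0.05 [array([194., 271.]), array([400., 250.])]
0.1 [array([194., 271.]), array([399., 241.])]
0.2 [array([194., 271.]), array([396., 224.])]
0.3 [array([193., 272.]), array([390., 208.])]
```

```bash
python3 - <<'E'
from h import *
s=state(); Rt=Ro.from_quat(np.roll(s["eef_rot"],-1)); Ps=P("side"); print(s["q"],s["time"])
for d in ((0,0,17),(9.5,19,17),(-9.5,19,17),(9.5,-19,17),(0,19,-45)): print(d,((proj(Ps,Rt.apply(d)+s["ee_pos"])+.5-[195,125])*5).round())
R=Ro.from_euler('z',.259)
for th in (0,.27): print(th,[((proj(Ps,R.apply([55-r*np.cos(th)+3*np.sin(th),y,26+r*np.sin(th)+3*np.cos(th)])+[556.2,-55.6,0])+.5-[195,125])*5).round() for y in (-34,-106) for r in(0,110)])
im=camera("side")[125:235,195:315,::-1]; r=(im[:,:,2]>90)&(im[:,:,1]<60)&(im[:,:,0]<60); ys,xs=np.nonzero(r); print(xs.min()*5,xs.max()*5,ys.min()*5,ys.max()*5)
E
```

```text
[-3.67836329e-01  6.02971828e-01  1.59977915e+00  1.80821611e-04
  9.38266750e-01 -2.19874199e+00] 6.6
(0, 0, 17) [327. 218.]
(9.5, 19, 17) [349. 236.]
(-9.5, 19, 17) [314. 238.]
(9.5, -19, 17) [341. 198.]
(0, 19, -45) [331. 139.]
0 [array([195., 271.]), array([400., 258.]), array([187., 197.]), array([384., 185.])]
0.27 [array([193., 272.]), array([392., 213.]), array([186., 198.]), array([376., 141.])]
195 380 170 265
```

```bash
python3 - <<'E'
from h import *
w=camera("wrist"); s=camera("side")[130:200,215:285]; t=camera("top")[150:220,280:350]
f=lambda a:cv2.resize(a,(400,280),interpolation=cv2.INTER_CUBIC)
cv2.imwrite("pics/m1.png",np.vstack([np.hstack([f(s),f(t)]),cv2.resize(w[60:250],(800,297))])[:,:,::-1])
print(state()["ft_force"],state()["joint_torque"])
E
```

```text
[-1.12370277 -0.51732005 -0.11309576] [ 2.55316822e-02 -5.10181868e+01 -1.95046091e+01 -6.07562880e-02
  4.46340290e-02  7.19149230e-04]
```

View pics/m1.png

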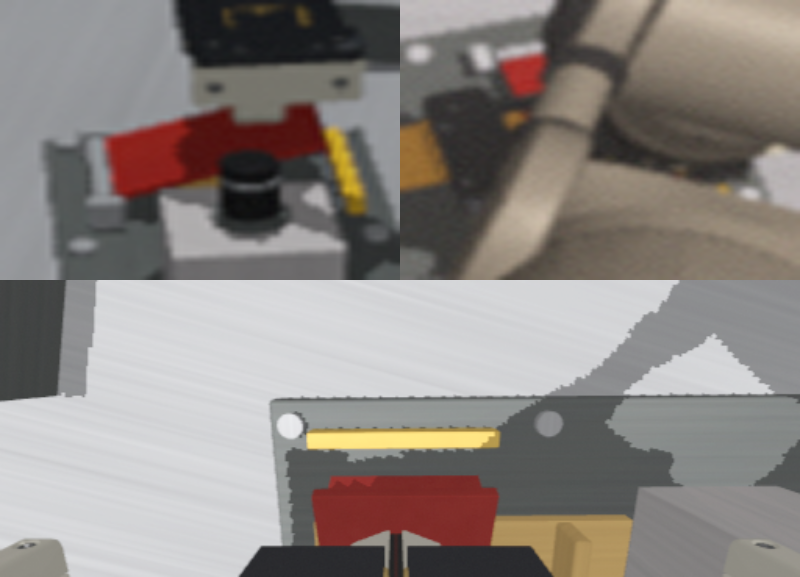

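The leaf is solid and stands at about 0.25 rad, yet the tips read lower than its surface. I'll ease up slowly and watch the force.

carry_out(
  increments=[0,0,-0.2,0,0,0,0,0,0,-0.2,0,0,0,0,0,0,0,0,0,0,0],
)

```text
time: 7.18
ee_pos: [555.6, -132.5, 58.5]
eef_rot: [0.001, -0.129, 0.992, -0.0]
ft_force: [-0.2, -1.2, -0.0]
gripper_width: 0.6
gripper_force: 0.0
```

```bash
cat > th.py <<'E'
from h import *
im=camera("side").astype(int); m=(im[:,:,0]>70)&(im[:,:,1]<50)&(im[:,:,2]<50); m[:150]=0;m[205:]=0;m[:,:215]=0;m[:,290:]=0
ys,xs=np.nonzero(m); R=Ro.from_euler('z',.259); Ps=P("side")
k=xs>=xs.max()-1; print("red right end",xs.max(),ys[k].min(),ys[k].max(), "n",len(xs), state()["ft_force"].round(1), state()["ee_pos"].round(1))
# lower (near y) boundary slope
c=[(x,ys[xs==x].max()) for x in range(xs.min()+4,xs.max()-2)]; print(c[::4])
for th in (0,.1,.2,.3,.5,.8): print(th,[proj(Ps,R.apply([55-r*np.cos(th)-3*np.sin(th),-34,26+r*np.sin(th)-3*np.cos(th)])+[556.2,-55.6,0]).round(1).tolist() for r in(5,60,110)])
E
python3 th.py
```

```text
red right end 271 160 167 n 488 [-0.3  0.2 -0.3] [ 555.4 -132.4   58.2]
[(238, np.int64(178)), (242, np.int64(177)), (246, np.int64(175)), (250, np.int64(174)), (254, np.int64(167)), (258, np.int64(166)), (262, np.int64(167)), (266, np.int64(168))]
0 [[235.4, 180.5], [256.0, 179.2], [274.5, 178.0]]
0.1 [[235.5, 180.3], [255.9, 177.3], [274.5, 174.6]]
0.2 [[235.6, 180.2], [255.7, 175.5], [274.1, 171.2]]
0.3 [[235.6, 180.0], [255.2, 173.7], [273.2, 167.9]]
0.5 [[235.7, 179.6], [253.6, 170.2], [270.2, 161.5]]
0.8 [[235.6, 179.1], [249.7, 165.8], [262.9, 153.3]]
```

carry_out(
  increments=[0,0,-0.5,0,0,0,0,0,0,-0.5,0,0,0,0,0,0,0,0,0,0,0],
)

```text
time: 7.6
ee_pos: [556.1, -132.7, 84.4]
eef_rot: [0.001, -0.129, 0.992, -0.001]
ft_force: [0.3, 0.1, -1.4]
gripper_width: 0.3
gripper_force: 0.0
```

```bash
python3 th.py|head -2
```

```text
red right end 271 160 167 n 514 [-0.   0.2 -0.2] [ 555.6 -132.6   83.7]
[(238, np.int64(178)), (242, np.int64(177)), (246, np.int64(175)), (250, np.int64(174)), (254, np.int64(167)), (258, np.int64(166)), (262, np.int64(167)), (266, np.int64(168))]
```

The tips are clear above the leaf now. Pressing down slowly.

carry_out(
  increments=[0.2,0,0.3,0,0,0,0,0.2,0,0.2,0,0,0,0,0,0,0.15,0,0,0,0,0,0,0.15,0,0,0,0,0,0,0.15,0,0,0,0],
)

```text
time: 8.28
ee_pos: [545.6, -135.0, 58.8]
eef_rot: [0.0, -0.129, 0.992, 0.0]
ft_force: [-0.0, 0.1, -0.1]
gripper_width: 0.6
gripper_force: 0.0
```

```bash
python3 th.py|head -2
```

```text
red right end 271 160 167 n 482 [-0.2  0.6 -0.7] [ 545.3 -134.8   58.3]
[(238, np.int64(178)), (242, np.int64(176)), (246, np.int64(175)), (250, np.int64(174)), (254, np.int64(167)), (258, np.int64(166)), (262, np.int64(167)), (266, np.int64(168))]
```

```bash
python3 - <<'E'
from h import *
s=state(); Rt=Ro.from_quat(np.roll(s["eef_rot"],-1)); Ps=P("side")
for d in ((37.5,95,-49),(-37.5,95,-49),(37.5,19,-49),(-37.5,19,-49),(0,19,17),(9.5,19,-10),(0,0,17)): print(d,((proj(Ps,Rt.apply(d)+s["ee_pos"])+.5-[210,105])*6).round())
im=camera("side")[105:205,210:310,::-1]; t=camera("wrist")[110:230,150:350,::-1]
a=cv2.resize(im,None,fx=6,fy=6,interpolation=cv2.INTER_CUBIC)
for d in ((9.5,19,17),(-9.5,19,17),(9.5,19,-30),(-9.5,19,-30)):
    u=((proj(Ps,Rt.apply(d)+s["ee_pos"])+.5-[210,105])*6).astype(int); cv2.circle(a,u.tolist(),3,(0,255,0),-1)
cv2.imwrite("pics/s3.png",a)
E
```

```text
(37.5, 95, -49) [442. 347.]
(-37.5, 95, -49) [262. 358.]
(37.5, 19, -49) [417. 252.]
(-37.5, 19, -49) [245. 263.]
(0, 19, 17) [331. 384.]
(9.5, 19, -10) [353. 332.]
(0, 0, 17) [326. 361.]
```

View pics/s3.png

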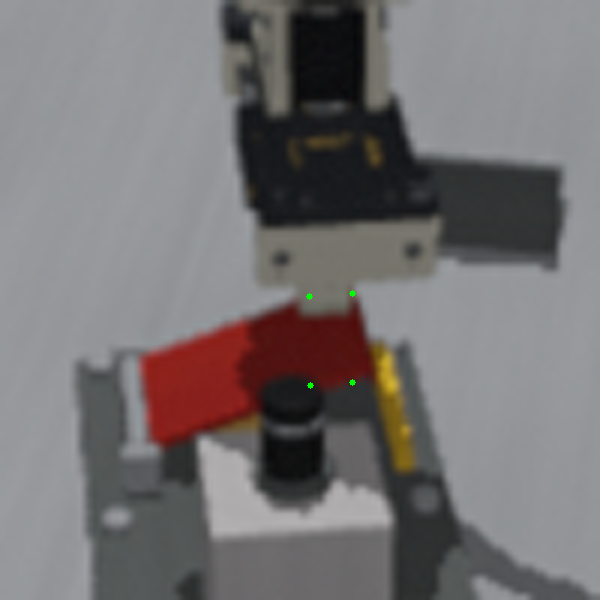

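Both the side and wrist views show the fingertips ending about 10–20 mm behind the TCP, not 17 mm ahead of it. So the fingers never passed through the leaf; they simply haven't reached it. I'll lower slowly until I feel contact, which also calibrates the tips.

carry_out(
  increments=[0,0,0.2,0,0,0,0,0,0,0.2,0,0,0,0,0,0,0.2,0,0,0,0,0,0,0.1,0,0,0,0],
)

```text
time: 8.93
ee_pos: [545.3, -134.9, 41.1]
eef_rot: [-0.0, -0.129, 0.992, 0.0]
ft_force: [-1.2, 0.6, 1.2]
gripper_width: 0.5
gripper_force: 0.3
```

carry_out(
  increments=[0,0,0.1,0,0,0,0,0,0,0.1,0,0,0,0,0,0,0.1,0,0,0,0],
)

```text
time: 9.3
ee_pos: [545.5, -135.0, 34.0]
eef_rot: [0.0, -0.129, 0.992, 0.0]
ft_force: [-0.6, 0.5, 0.3]
gripper_width: 0.2
gripper_force: 0.3
```

```bash
python3 th.py|head -2
```

```text
red right end 273 168 173 n 391 [-0.5 -0.9  0.8] [ 545.4 -134.9   33.6]
[(238, np.int64(179)), (242, np.int64(176)), (246, np.int64(176)), (250, np.int64(175)), (254, np.int64(167)), (258, np.int64(166)), (262, np.int64(167)), (266, np.int64(173)), (270, np.int64(172))]
```

carry_out(
  increments=[0,0,0.1,0,0,0,0,0,0,0.1,0,0,0,0,0,0,0.1,0,0,0,0,0,0,0.1,0,0,0,0],
)

```text
time: 9.85
ee_pos: [545.5, -134.9, 23.9]
eef_rot: [-0.0, -0.129, 0.992, 0.0]
ft_force: [-0.2, -0.1, 0.8]
gripper_width: 0.1
gripper_force: 0.3
```

carry_out(
  increments=[0,0,0.05,0,0,0,0,0,0,0.05,0,0,0,0],
)

```text
time: 10.1
ee_pos: [545.5, -134.9, 21.5]
eef_rot: [-0.0, -0.129, 0.992, 0.0]
ft_force: [-0.4, -0.4, 0.5]
gripper_width: 0.5
gripper_force: 0.2
```

```bash
python3 th.py|head -2
```

```text
red right end 273 169 177 n 315 [-0.1 -0.8  0.1] [ 545.5 -134.9   21.3]Traceback (most recent call last):
  File "th.py", line 6, in <module>
    c=[(x,ys[xs==x].max()) for x in range(xs.min()+4,xs.max()-2)]; print(c[::4])
          ~~~~~~~~~~~~~^^
    return umr_maximum(a, axis, None, out, keepdims, initial, where)
ValueError: zero-size array to reduction operation maximum which has no identity
```

Right end now at row 177 (shut ≈178). Pressing on to the hard stop.

carry_out(
  increments=[0,0,0.05,0,0,0,0,0,0,0.05,0,0,0,0],
)

```text
time: 10.4
ee_pos: [545.5, -135.0, 19.0]
eef_rot: [0.0, -0.129, 0.992, 0.0]
ft_force: [0.2, -0.6, 0.8]
gripper_width: 0.8
gripper_force: 0.2
```

carry_out(
  increments=[0,0,0.05,0,0,0,0,0,0,0,0,0,0,0],
)

```text
time: 10.65
ee_pos: [545.5, -134.9, 17.7]
eef_rot: [0.0, -0.129, 0.992, 0.0]
ft_force: [0.0, 0.6, 0.2]
gripper_width: 0.8
gripper_force: 0.0
```

carry_out(
  increments=[0,0,0.06,0,0,0,0,0,0,0,0,0,0,0],
)

```text
time: 10.9
ee_pos: [545.7, -135.0, 17.2]
eef_rot: [0.0, -0.129, 0.992, -0.0]
ft_force: [-3.2, 0.6, 8.2]
gripper_width: 0.7
gripper_force: 4.2
```

carry_out(
  increments=[0,0,0.06,0,0,0,0,0,0,0,0,0,0,0],
)

```text
time: 11.15
ee_pos: [545.7, -135.0, 17.0]
eef_rot: [0.001, -0.13, 0.992, -0.0]
ft_force: [-5.9, 2.2, 18.1]
gripper_width: 0.4
gripper_force: 9.5
```

carry_out(
  increments=[0,0,0.06,0,0,0,0,0,0,0,0,0,0,0],
)

```text
time: 11.4
ee_pos: [545.8, -135.0, 16.8]
eef_rot: [0.001, -0.13, 0.992, -0.0]
ft_force: [-9.0, 2.3, 29.1]
gripper_width: 0.1
gripper_force: 14.9
```

The hard stop is met at TCP z≈17.4 with the leaf face at 29 mm, so the tips really lie about 12 mm behind the TCP. Lifting off and going over the pin.

carry_out(
  increments=[0,0,-0.3,0,0,0,0,0,0,-0.9,0,0,0,0.2,0,0,-1,0,0,0,1,0,0,-1,0,0,0,1,0,0,-1,0,0,0,1],
)

```text
time: 12.02
ee_pos: [545.4, -134.9, 118.9]
eef_rot: [-0.0, -0.129, 0.992, 0.0]
ft_force: [0.2, 0.1, -0.2]
gripper_width: 36.0
gripper_force: 0.0
```

carry_out(
  increments=[0,0,-1,0,0,0,1,0,0,-0.6,0,0,0,1,-0.17,0.91,0,0,0,0,1,-0.17,0.91,0,0,0,0,1,-0.17,0.91,0,0,0,0,1],
)

```text
time: 12.65
ee_pos: [540.0, -65.0, 157.9]
eef_rot: [-0.0, -0.129, 0.992, 0.0]
ft_force: [0.3, 0.3, 1.1]
gripper_width: 85.7
gripper_force: 0.0
```

carry_out(
  increments=[-0.17,0.91,0,0,0,0,1,-0.17,0.91,0,0,0,0,1,-0.17,0.91,0,0,0,0,1,-0.17,0.91,0,0,0,0,1,0,0,0,0,0,0,1],
)

```text
time: 13.28
ee_pos: [533.0, 27.8, 157.9]
eef_rot: [-0.0, -0.131, 0.991, 0.0]
ft_force: [-0.3, -0.2, -0.5]
gripper_width: 91.4
gripper_force: 0.0
```

```bash
python3 w.py w3; python3 - <<'E'
from h import *
w=cv2.imread("pics/w3.png"); s=camera("side")[125:235,215:305,::-1]
cv2.imwrite("pics/m2.png",np.hstack([cv2.resize(w[120:420,230:560],(440,400)),cv2.resize(s,(327,400),interpolation=cv2.INTER_CUBIC)]))
A=np.load("pics/w3.npy")
for x,y in((532,26),(534.4,26.6)):print(proj(A,[x,y,134])*1.5)
E
```

```text
[532.96107379  27.78864288 157.90080879] [-4.69150858e-04 -1.30514364e-01  9.91446286e-01  2.05828445e-04] [-0.035  0.    -0.008 -0.015 -0.001 -0.021]
[376.12954096 321.30998196]
[376.06199227 325.80457372]
```

View pics/m2.png

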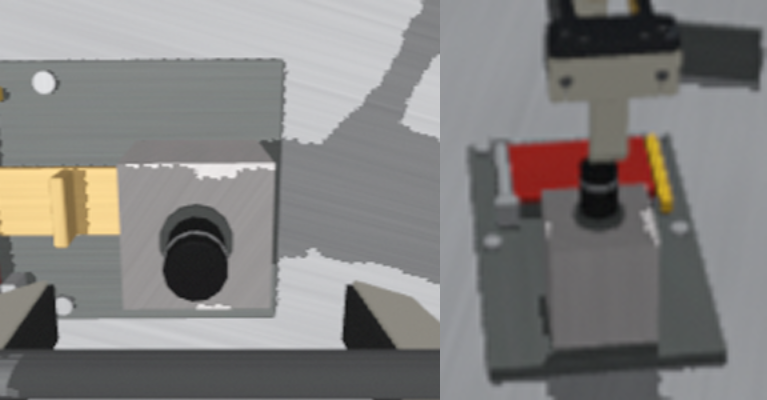

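The leaf is shut and the knob top sits centrally between the fingers, slightly left. I'll measure its lateral centre by code.

```bash
python3 - <<'E'
from h import *
def circ():
    s=state(); im=camera("wrist"); A=wristP(s); g=im.max(2).astype(float)
    m=(g<45).astype(np.uint8); m[:175]=0; m[232:]=0; m[:,:215]=0; m[:,300:]=0
    n,l,st,ce=cv2.connectedComponentsWithStats(m); k=1+st[1:,4].argmax(); print(st[k],ce[k])
    # left/right edges subpixel per row
    c=[]
    for v in range(212,224):
        r=g[v,215:300]; d=np.where(r<60)[0]
        a,b=d.min(),d.max(); sub=lambda i,j:i+(60-r[i])/(r[j]-r[i])*(j-i)
        c.append((215+sub(a,a-1)+215+sub(b,b+1))/2)
    print(np.round(c,2)); return s,A,np.median(c)
s,A,u=circ()
R=Ro.from_quat(np.roll(s["eef_rot"],-1))
for z in (128,134):
    f=lambda y:proj(A,R.apply([1,y,0])+np.array([*s["ee_pos"][:2],z]) )[0]-u   # x offset ~1
    from scipy.optimize import brentq; print(z,"tool y of knob",round(brentq(f,-10,10),2))
E
```

```text
[237 197  32  33 814] [252.84889435 213.37837838]
[252.89 252.62 252.58 252.49 252.8  252.8  252.99 253.18 252.86 252.69
 252.57 252.48]
128 tool y of knob 0.03
134 tool y of knob 0.03
```

carry_out(
  increments=[0,0,0.85,0,0,0,1,0,0,0.85,0,0,0,1,0,0,0.7,0,0,0,1,0,0,0.2,0,0,0,1,0,0,0,0,0,0,1],
)

```text
time: 14.05
ee_pos: [533.5, 26.1, 93.4]
eef_rot: [-0.0, -0.129, 0.992, 0.0]
ft_force: [-0.3, -0.2, -0.1]
gripper_width: 91.9
gripper_force: 0.0
```

```bash
python3 - <<'E'
from h import *
s=state(); im=camera("wrist"); s2=state(); print(s["ee_pos"],s2["ee_pos"],s2["ft_force"]); A=wristP(s)
g=im.max(2).astype(float); m=(g<45).astype(np.uint8); 
print([(proj(A,[532,26,z])).round(1).tolist() for z in(134,98)])
u,v=proj(A,[532,26,134]).astype(int)
for r in (v-6,v-3,v): print(r, np.where(np.abs(np.diff(g[r]))>40)[0])
cv2.imwrite("pics/w4.png",im[:,:,::-1])
t=np.array([[ (Ro.from_quat(np.roll(s["eef_rot"],-1)).inv().apply(np.array([532,26,134])-s["ee_pos"])).round(2)]]);print(t)
E
```

```text
[533.49278136  26.09125606  93.36016497] [533.79189458  26.19651303  93.78964092] [-0.18111768  0.1365121   0.5289991 ]
[[253.2, 257.1], [253.1, 229.5]]
251 [ 98 120 156 181 230 231 275 276 324 325 349 385 407]
254 [ 96 326 409]
257 [ 95 410]
[[[  1.47   0.3  -40.64]]]
```

Centred: knob 230.5–275.5, fingers 181–324.5 on row 251. Closing.

carry_out(
  increments=[0,0,0,0,0,0,0.35,0,0,0,0,0,0,0.35,0,0,0,0,0,0,0.35,0,0,0,0,0,0,0.35,0,0,0,0,0,0,0.35],
)

```text
time: 14.72
ee_pos: [533.4, 26.6, 93.3]
eef_rot: [0.0, -0.129, 0.992, 0.0]
ft_force: [-0.2, -0.4, 0.7]
gripper_width: 46.3
gripper_force: 0.0
```

carry_out(
  increments=[0,0,0,0,0,0,0.28,0,0,0,0,0,0,0.26,0,0,0,0,0,0,0.22,0,0,0,0,0,0,0.2],
)

```text
time: 15.22
ee_pos: [533.5, 26.5, 93.3]
eef_rot: [0.0, -0.129, 0.992, -0.0]
ft_force: [-0.6, 0.1, 0.0]
gripper_width: 25.5
gripper_force: 30.0
```

carry_out(
  increments=[0,0,0,0,0,0,0,0,0,0,0,0,0,0],
)

```text
time: 15.48
ee_pos: [533.4, 26.5, 93.3]
eef_rot: [0.0, -0.129, 0.992, -0.0]
ft_force: [-0.1, -1.0, -0.8]
gripper_width: 25.2
gripper_force: 30.0
```

Gripped at 30 N with no side load. Drawing up gently.

carry_out(
  increments=[0,0,-0.1,0,0,0,0,0,0,-0.1,0,0,0,0,0,0,-0.1,0,0,0,0],
)

```text
time: 15.85
ee_pos: [533.2, 26.7, 100.8]
eef_rot: [-0.0, -0.129, 0.992, 0.0]
ft_force: [0.7, -0.8, -3.6]
gripper_width: 25.4
gripper_force: 30.0
```

carry_out(
  increments=[0,0,-0.15,0,0,0,0,0,0,-0.15,0,0,0,0,0,0,-0.15,0,0,0,0],
)

```text
time: 16.23
ee_pos: [533.3, 26.7, 112.4]
eef_rot: [0.0, -0.129, 0.992, 0.0]
ft_force: [0.3, -0.5, -4.2]
gripper_width: 25.1
gripper_force: 30.0
```

carry_out(
  increments=[0,0,-0.15,0,0,0,0,0,0,-0.15,0,0,0,0,0,0,-0.15,0,0,0,0,0,0,-0.15,0,0,0,0],
)

```text
time: 16.73
ee_pos: [533.4, 26.6, 127.3]
eef_rot: [-0.0, -0.129, 0.992, 0.0]
ft_force: [-0.4, 0.3, -3.1]
gripper_width: 25.4
gripper_force: 30.0
```

carry_out(
  increments=[0,0,-0.16,0,0,0,0,0,0,-0.16,0,0,0,0,0,0,0,0,0,0,0,0,0,0,0,0,0,0,0,0,0,0,0,0,0],
)

```text
time: 17.35
ee_pos: [533.3, 26.6, 134.9]
eef_rot: [-0.0, -0.129, 0.992, 0.0]
ft_force: [-0.6, -0.4, -3.6]
gripper_width: 25.5
gripper_force: 30.0
```

```bash
python3 - <<'E'
from h import *
im=camera("side")[105:215,215:305,::-1]
cv2.imwrite("pics/s4.png",cv2.resize(im,None,fx=5,fy=5,interpolation=cv2.INTER_CUBIC))
print(state()["ft_force"],state()["ee_pos"],state()["gripper_force"])
E
```

```text
[ 0.58331847 -0.351572   -3.69105668] [533.27790845  26.62412875 134.88522944] 29.99816805124283
```

View pics/s4.png

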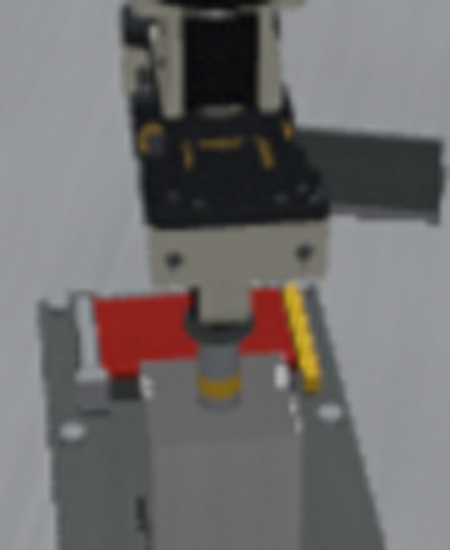

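The side view shows the yellow band at (219,387) fully out with bare steel below it, no red on the pin, and the leaf shut. Lift is 41.6 mm, the wrist load is just the pin's weight, and the grip holds 30 N.

```bash
python3 -c "
from cell import *
print(sign_off())"
```

```text
the job is handed in; nothing more can be done
None
```

The job is handed in (no verdict came back): the leaf is shut, the pin is held by its knob about 42 mm up with the yellow band fully out and no red showing, and the arm never went near the wrench, can or offcut.

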